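Refit the pulled-off knob of a table-top induction hob and hold it pressed in

TASK

The aluminium control knob has come off the front of the table-top induction hob and lies on its rim on the worktop. Roll it along the worktop until its red pointer line is turned to the same angle as the red mark on the hob's dial (the flats of bore and shaft then match), pick it up and push it fully home on the D-shaft, then press it in to its stop to switch on, and finish still holding it pressed in: do not let go. Leave the other things on the worktop where they are.

Things in the scene. Friction and masses are not known exactly. Their poses are not given: they have to be found in the camera images.
- knob_center (a point): centre of the loose knob: aluminium cylinder, 44 mm diameter, 32 mm long, 50 g, lying on its rim on the worktop, axis level, 22 mm up. x: along the axis, from face to back (bore); at first away from the robot within 0.3 rad. z: from the axis to the red pointer line, also the bore's flat side; at first it leans 1.15 rad to the right (-y). Rolling to the left (+y) turns it up, 22 mm a rad
- knob_back (a point): middle of the knob's back face, 16 mm from knob_center along +x, axes as there. The D-shaped bore opens here: 13 mm across its round, flat 1.5 mm from the axis on the +z side, 14 mm deep; a loose sliding fit on the shaft
- shaft_root (a point): middle of the front face of the hob's white dial disc (42 mm diameter, 4 mm thick), 58 mm above the worktop. From here the brass D-shaft (12 mm diameter, flat 1 mm from the axis, bevelled tip) sticks out 13 mm along -x. x: along the shaft into the hob, level; z: towards the disc's red mark and the shaft's flat. With the knob fully home, knob_back lies here, axes alike. Moves with the dial
- dial (a joint): turn of dial and shaft about the shaft's x axis in rad, 0 with flat and mark straight up, positive with the mark leaning to the right (-y) as seen from the robot; starts within 0.4 either way, turns stiffly (0.04 N m), stays as left
- press (a joint): how far dial and shaft are pushed into the hob in m, 0 at rest, 0.005 at the stop; a spring pushes back with 4 N at the start and 8 N at the stop
- hob: table-top induction hob, steel case with black glass top, fixed, 330 mm wide, 400 mm deep, 100 mm high; origin on the worktop under the middle of its upright front face, which looks along its -x (to the robot, within 0.2 rad). The disc's front face stands 10 mm out from the front face, 80 mm to the right of its middle (-y)
- spice_jar: small amber glass jar, 42 mm in diameter, 75 mm high, origin under its middle; stands in front of the hob; leave it
- mug: red mug, 80 mm in diameter, 95 mm high, origin under its middle; leave it
- bowl: white bowl, 140 mm in diameter, 55 mm high, origin under its middle; leave it
- oil_bottle: green glass bottle, 64 mm in diameter, 235 mm high, origin under its middle; leave it
- pepper_mill: dark wooden pepper mill, 54 mm in diameter, 155 mm high, origin under its middle; leave it
- spatula: black spatula with a steel blade, 300 mm long, lying flat, origin at about its middle; leave it
Things that resemble listed ones, but are neither listed nor needed, are in the scene too. What is meant by the part that bears knob_center is not green, orange or pink, and is the smaller of those in its own colour.

How it is judged:
By the outcome, as a careful person would: the job done as asked, in the order asked, and still so for the second after the job is handed in, while the arm keeps its last pose, push and grip.
It also fails if it takes over 61 s, if anything falls off the work surface, if the arm or the gripper's body presses on something with over 40 N, if the wrist force passes 120 N, or if a joint passes its speed limit or range.

ROBOT

A 6-joint arm with a two-finger parallel gripper is mounted at the origin on the work surface. World frame = base frame: x ahead of the robot, y to its left, z up, the work surface at z = 0. Lengths are in m, angles in rad, forces in N, time in s.
With the tool pointing down it reaches from about 0.375 to 0.9 m from the base axis. Payload 3.1 kg.
Tool frame: the origin (TCP) lies midway between the tips of the shut fingers; the grasp point (between the pads) lies 19 mm behind it; z points along the fingers, y is the line along which they close (so a half turn about z gives the same grasp; the last joint's range is limited). The gripper opens to 87 mm and grips with 3 to 60 N. Pads are 19 mm wide; open, the fingers measure 117 mm over their backs; the gripper's body (75 mm by 190 mm) begins 51 mm behind the grasp point.
Start: joints at [-1.383, 0.527, 1.433, -0, 1.181, -0.178], TCP at [0.224, -0.583, 0.223] pointing down, gripper open.
Joint ranges: [-3.08, 3.08], [-0.75, 2.2], [0.22, 2.44], [-1.43, 4.57], [0, 2.65], [-2.85, 2.85]. Speed limits (rad/s): [2.79, 2.79, 3.14, 3.14, 3.14, 3.14].

INTERFACE

Orientations are given as a unit quaternion [x, y, z, w].
In Python, from rig import status, imaging, order gives the robot as it stands.
- The arm moves only by the tool arm_command, never from a script. Its argument "deltas" is one flat list of numbers, 5 for each row, row after row: the opening, from -1 (shut) to 1 (fully open), so that 0 is half open, then the shift along the tool's x, y, z in m, then the turn about the tool's z in rad. In form: [gripper, tx, ty, tz, roll, gripper, tx, ty, tz, roll, ...]. A call has 1 to 12 rows; each row shifts and turns the commanded pose from where the row before left it, along the tool's axes as they then stand; what a row does not reach is not made up. A row lasts 1/8 s, in which the tool goes at most 62.5 mm and 10.7 degrees, less where a joint would pass 70% of its speed; a pose out of reach is approached as far as the arm can. A call with a gripper value outside its range is refused whole. The fingers move at their own pace and stop on an object; "newtons" is the grip in N (left out, the last holds). Time passes only in rows, so rows that do not move let the fingers close. It gives the time, the measured TCP pose, the force, the opening and the grip force at its end, in the units of the state.
- status.get_obs(): the state, without advancing time (a new reading comes with each control period).
- imaging.camera(name): name is "scene" or "side" or "wrist"; returns (picture, depth): 400x640x3 uint8, red, green, blue; 400x640 float32, m along the optical axis (not along the pixel's ray), 0 where there is no reading.
- imaging.camera_params(name): a dict with "intrinsics" (3x3 intrinsics, pixels), "k1" (the pictures are not rectified: a ray, as slopes to the right and down, at radius r is drawn at 1 + k1 r^2 times it, then the intrinsics apply), "camera_from_world" (4x4, takes a point from world to camera coordinates). Camera axes: x right, y up, looking along -z (the intrinsics and any distortion apply to the point x, -y, -z); pixel columns grow to the right and rows downward; lengths in m; the calibration is good to about 2 mm. A picture is of the moment at which its call begins: read the wrist's pose just before it. camera_params takes no time and is no camera call; for the wrist camera it gives the pose at the moment of the call.
- order.hand_in(): hands the job in; it is judged then, once.
The state is a dict: "time": time; "q": joint angles; "joint_velocities": joint speeds; "joint_torque": joint torques, N m; "position": TCP position; "tool_rot": TCP orientation; "ft_force": force on the tool from outside, world axes, zero at the start; "moment": the same for the moment, N m; "grip_width": finger opening in m; "grip_force": force on a finger pad.
Only numpy, scipy, OpenCV 4.12 (cv2) and the standard library are available. Lean on these libraries where they do the work, as an engineer would, in place of code of your own. Each camera call takes 0.05 s, during which the arm holds its last target. There are 200 camera calls.

## Working session

There is one attempt and no reset: what is moved stays moved. The work goes in short steps, Python scripts to look and compute and a tool call to move; the robot and the scene stay as the last step left them, time stands still between calls to the robot, and variables do not carry over. Pictures are saved under pics/ and viewed, at most 10 in all, crops included, and the job is handed in when it is done.

Besides the shell and the picture viewer there is one more tool, called by a JSON object that holds its "fn" and its "kwargs". arm_command: Moves the arm, as the interface text tells. Its arguments: {"type":"object","properties":{"deltas":{"type":"array"},"newtons":{"type":"number"}},"required":["deltas"]}

```bash
mkdir -p pics; ls
cat > h.py <<'E'
import numpy as np, cv2
from rig import status, imaging, order
from scipy.spatial.transform import Rotation as R
def rays(P,uv):
    K=np.array(P["intrinsics"]);T=np.array(P["camera_from_world"])
    n=cv2.undistortPoints(np.array(uv,float).reshape(-1,1,2),K,np.array([P["k1"],0,0,0,0.])).reshape(-1,2)
    d=np.c_[n[:,0],-n[:,1],-np.ones(len(n))]
    return -T[:3,:3].T@T[:3,3], d@T[:3,:3]
def plane(P,uv,z):
    o,d=rays(P,uv); return o+d*((z-o[2])/d[:,2])[:,None]
def pts(P,D,uv):
    o,d=rays(P,uv); uv=np.array(uv).reshape(-1,2).astype(int)
    return o+d*D[uv[:,1],uv[:,0]][:,None]
def proj(P,X):
    K=np.array(P["intrinsics"]);T=np.array(P["camera_from_world"])
    X=np.atleast_2d(X)@T[:3,:3].T+T[:3,3]; X=X*[1,-1,-1]
    return cv2.projectPoints(X,np.zeros(3),np.zeros(3),K,np.array([P["k1"],0,0,0,0.]))[0].reshape(-1,2)
def snap(name,f):
    P=imaging.camera_params(name); I,D=imaging.camera(name)
    cv2.imwrite(f"pics/{f}.png",I[:,:,::-1]); np.savez(f"pics/{f}.npz",I=I,D=D,P=np.array(P,dtype=object))
    return P,I,D
def load(f):
    z=np.load(f"pics/{f}.npz",allow_pickle=True); return z["P"].item(),z["I"],z["D"]
E
python3 - <<'E'
from h import *
print(status.get_obs())
for n in("scene","side"):
    P,I,D=snap(n,n+"0"); print(n,P)
E
```

```text
pics
{'time': 0.0, 'q': array([-1.38248471e+00,  5.28478819e-01,  1.43392028e+00, -3.92011783e-05,
        1.18140035e+00, -1.78495193e-01]), 'joint_velocities': array([-0.00154623, -0.00051492,  0.00022913,  0.00084281, -0.00101498,
        0.00054667]), 'joint_torque': array([ 1.14315571e-03, -4.40041852e+01, -1.76590669e+01,  6.34805532e-02,
        5.80442918e-02, -1.44177684e-04]), 'position': array([ 0.2240254 , -0.58266948,  0.22155816]), 'tool_rot': array([ 9.83226727e-01,  1.82384171e-01, -2.35405224e-05, -1.10329874e-03]), 'ft_force': array([ 0.73664568,  0.41500541, -0.70292078]), 'moment': array([0.0071059 , 0.00766933, 0.01288956]), 'grip_force': 0.0, 'grip_width': 0.08696699940054875}
scene {'intrinsics': array([[425.55598932,   0.        , 319.89525557],
       [  0.        , 425.55598932, 193.4414756 ],
       [  0.        ,   0.        ,   1.        ]]), 'k1': -0.09196767154164903, 'camera_from_world': array([[ 0.88706922,  0.4613653 , -0.01581941, -0.4448507 ],
       [-0.35026245,  0.69498242,  0.62794559,  0.18368964],
       [ 0.30070652, -0.55149026,  0.77809645, -1.4616232 ],
       [ 0.        ,  0.        ,  0.        ,  1.        ]])}
side {'intrinsics': array([[498.11335596,   0.        , 321.00423074],
       [  0.        , 498.11335596, 196.87862291],
       [  0.        ,   0.        ,   1.        ]]), 'k1': -0.12210803074529356, 'camera_from_world': array([[-0.98925208, -0.14537933,  0.01565781,  0.49675565],
       [ 0.09799484, -0.57969518,  0.80891935, -0.14144967],
       [-0.1085234 ,  0.80175954,  0.58771108, -1.4577885 ],
       [ 0.        ,  0.        ,  0.        ,  1.        ]])}
```

View pics/scene0.png

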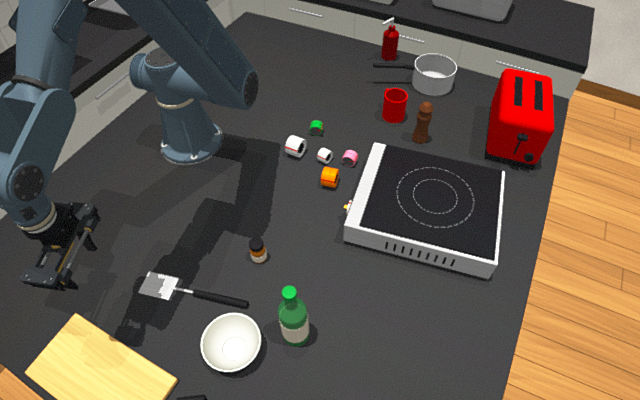

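View pics/side0.png

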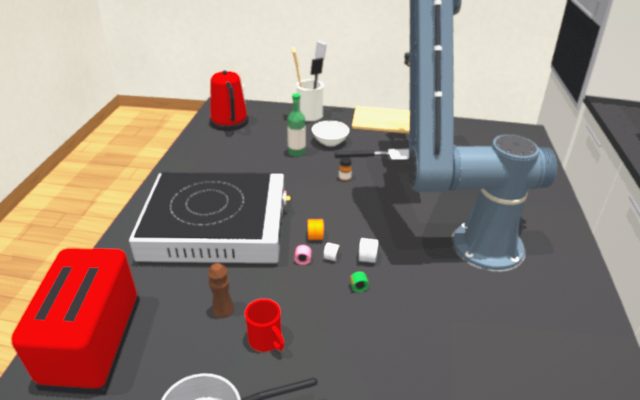

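Both views show the loose silver knobs: the small one (wanted) is at scene (325,156) and side (332,252), the bigger lookalike at scene (295,147). The green, pink and orange lookalikes surround it, and the dial is at scene (348,206) and side (286,198).

Run:
```python
from h import *
for f,box in (("scene0",dict(k=(315,146,334,166),big=(283,134,307,160),green=(308,119,325,136),pink=(341,148,359,167),orange=(319,165,341,190))),
          ("side0",dict(k=(322,241,342,263),big=(357,237,380,264),green=(349,270,371,293),pink=(293,243,313,265),orange=(305,217,327,243)))):
    P,I,D=load(f)
    for n,(a,b,c,d) in box.items():
        g=np.mgrid[b:d,a:c]; uv=np.c_[g[1].ravel(),g[0].ravel()]
        X=pts(P,D,uv); m=X[:,2]>0.008
        print(f,n,m.sum(),X[m].min(0).round(3),X[m].max(0).round(3),"rayC",plane(P,[uv[m].mean(0)],0.022).round(3))
    # hob top pts
    g=np.mgrid[0:400,0:640]; uv=np.c_[g[1].ravel(),g[0].ravel()]
    X=pts(P,D,uv); m=(abs(X[:,2]-.1)<.006)&(X[:,0]>.4)&(X[:,0]<1.2)&(abs(X[:,1])<.4)
    M=m.reshape(400,640).astype(np.uint8); n,L,S,C=cv2.connectedComponentsWithStats(M)
    k=1+S[1:,4].argmax(); print(S[k]); Q=X[(L==k).ravel()]
    r=cv2.minAreaRect(Q[:,:2].astype(np.float32)); print(r,cv2.boxPoints(r).round(3).tolist(),Q[:,2].mean())
# crops
P,I,D=load("scene0");A=cv2.resize(I[115:225,275:375],None,fx=4,fy=4,interpolation=2)
P,I,D=load("side0");B=cv2.resize(I[185:295,265:385],None,fx=3.3,fy=4,interpolation=2)
cv2.imwrite("pics/c0.png",np.hstack([A,B])[:,:,::-1])
```

```text
scene0 k 159 [ 0.435 -0.728  0.008] [0.898 0.142 1.015] rayC [[0.451 0.124 0.022]]
scene0 big 331 [ 0.329 -0.728  0.008] [0.898 0.143 1.015] rayC [[0.345 0.12  0.022]]
scene0 green 161 [ 0.343 -0.728  0.008] [0.898 0.252 1.015] rayC [[0.365 0.23  0.022]]
scene0 pink 182 [0.51  0.128 0.009] [0.553 0.171 0.047] rayC [[0.53  0.151 0.022]]
scene0 orange 291 [ 0.489 -0.728  0.009] [0.898 0.076 1.015] rayC [[0.508 0.048 0.022]]
[  359   144   144   117 11354]
((0.8272470831871033, 0.054835617542266846), (0.3614855110645294, 0.3223590850830078), 8.973627090454102) [[0.6240000128746033, 0.1860000044107437], [0.6740000247955322, -0.13300000131130219], [1.031000018119812, -0.07599999755620956], [0.9810000061988831, 0.24199999868869781]] 0.09888861252501151
side0 k 205 [0.347 0.112 0.009] [0.474 1.159 0.963] rayC [[0.456 0.126 0.022]]
side0 big 376 [0.332 0.09  0.009] [0.378 1.159 0.963] rayC [[0.355 0.104 0.022]]
side0 green 258 [0.344 0.208 0.009] [0.395 0.254 0.046] rayC [[0.37  0.227 0.022]]
side0 pink 235 [0.347 0.135 0.008] [0.553 1.159 0.963] rayC [[0.531 0.148 0.022]]
side0 orange 297 [0.347 0.022 0.01 ] [0.535 1.159 0.963] rayC [[0.513 0.035 0.022]]
[ 133  172  140   70 7934]
((0.8300425410270691, 0.06074145436286926), (0.3669256865978241, 0.32717353105545044), 8.635587692260742) [[0.6240000128746033, 0.19499999284744263], [0.6729999780654907, -0.1289999932050705], [1.0360000133514404, -0.0729999989271164], [0.9869999885559082, 0.25]] 0.1001261290668561
```

View pics/c0.png

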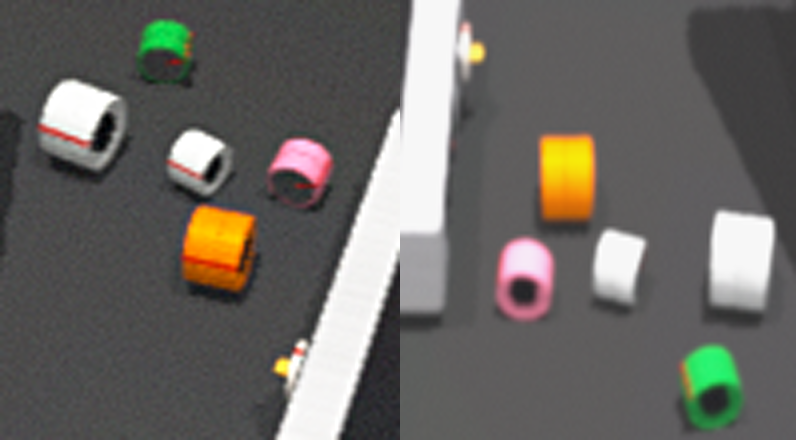

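```bash
cat >> h.py <<'E'
def go(x,y,z,yaw):
    """tool-frame deltas to reach TCP xyz with tool x at world yaw, tool down"""
    s=status.get_obs(); M=R.from_quat(s["tool_rot"]).as_matrix()
    y0=np.arctan2(M[1,0],M[0,0]); d=np.array([x,y,z])-s["position"]
    print("t",round(s["time"],2),"pos",s["position"].round(4),"yaw",y0.round(4),"F",s["ft_force"].round(1),"w",round(s["grip_width"],4),
      "| delta tool",(M.T@d).round(4),"roll",round(y0-yaw,4))
E
python3 - <<'E'
from h import *
go(.43,.12,.2,0)
P=imaging.camera_params("wrist"); T=np.linalg.inv(P["camera_from_world"]); s=status.get_obs(); M=R.from_quat(s["tool_rot"]).as_matrix()
print(M.T@(T[:3,3]-s["position"]), M.T@T[:3,:3],P["intrinsics"])
# knob axis from red line
for f,(a,b,c,d) in (("scene0",(315,146,334,166)),):
    P,I,D=load(f); C=I[b:d,a:c].astype(int); m=(C[...,0]-C[...,1:].max(2))>40
    v,u=np.nonzero(m); print(len(u)); X=pts(P,D,np.c_[u+a,v+b]); print(X[X[:,2]<.1].round(3))
E
```

```text
t 0.1 pos [ 0.224  -0.5828  0.2217] yaw 0.3668 F [-0.1 -0.   0.3] w 0.0869 | delta tool [ 0.4443 -0.5821  0.023 ] roll 0.3668
[ 0.06493576  0.00030226 -0.16392872] [[-1.33018910e-04  9.70111648e-01  2.42658965e-01]
 [ 9.99998977e-01  4.74651346e-04 -1.34940831e-03]
 [-1.42425513e-03  2.42658538e-01 -9.70110718e-01]] [[293.24476507   0.         317.5119471 ]
 [  0.         293.24476507 199.84087015]
 [  0.           0.           1.        ]]
13
[[0.436 0.107 0.029]
 [0.442 0.103 0.035]
 [0.442 0.102 0.032]
 [0.444 0.105 0.03 ]
 [0.45  0.101 0.037]
 [0.448 0.104 0.028]
 [0.452 0.104 0.031]
 [0.456 0.103 0.033]
 [0.455 0.105 0.026]
 [0.46  0.103 0.03 ]
 [0.464 0.101 0.034]
 [0.465 0.099 0.032]
 [0.465 0.106 0.025]]
```

{"fn": "arm_command", "kwargs": {"deltas": [1,0.037,-0.0485,0,0,1,0.037,-0.0485,0,0,1,0.037,-0.0485,0,0,1,0.037,-0.0485,0,0,1,0.037,-0.0485,0,0,1,0.037,-0.0485,0,0,1,0.037,-0.0485,0,0,1,0.037,-0.0485,0,0,1,0.037,-0.0485,0,0,1,0.037,-0.0485,0,0,1,0.037,-0.0485,0,0,1,0.037,-0.0485,0,0]}}

```text
time: 1.6
position: [0.4301, 0.1212, 0.2225]
tool_rot: [0.983, 0.183, 0.0, 0.0]
ft_force: [1.1, -0.5, 0.4]
grip_width: 0.0872
grip_force: 0.0
```

{"fn": "arm_command", "kwargs": {"deltas": [1,0,0,0,-0.18,1,0,0,0,-0.18,1,0,0,0,-0.18,1,0,0,0,-0.18,1,0,0,0,-0.18,1,0,0,0,-0.18,1,0,0,0,-0.18,1,0,0,0,-0.18,1,0,0,0,-0.18,1,0,0,0,-0.18,1,0,0,0,-0.18,1,0,0,0,-0.18]}}

```text
time: 3.1
position: [0.4296, 0.1191, 0.2223]
tool_rot: [0.3, 0.954, -0.0, -0.0]
ft_force: [-0.1, -0.7, 0.4]
grip_width: 0.0873
grip_force: 0.0
```

{"fn": "arm_command", "kwargs": {"deltas": [1,0,0,0,-0.16,1,0,0,0,-0.15,1,0,0,0,-0.15,1,0,0,0,0]}}

```text
time: 3.6
position: [0.4296, 0.1191, 0.2223]
tool_rot: [0.078, 0.997, -0.0, -0.0]
ft_force: [0.0, -0.1, 0.1]
grip_width: 0.0872
grip_force: 0.0
```

Run:
```python
from h import *
go(.453,.124,.2,np.pi-.12)
P,I,D=snap("wrist","w1")
cv2.imwrite("pics/w1.png",I[:,:,::-1])
```

```text
t 3.6 pos [0.4296 0.1191 0.2223] yaw 2.985 F [ 0.  -0.1  0.1] w 0.0872 | delta tool [-0.0224  0.0085  0.0223] roll -0.0366
```

View pics/w1.png

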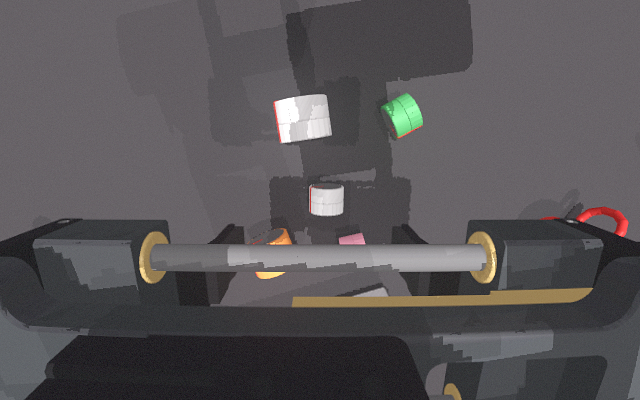

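The wrist view looks from the robot side, with image up towards the robot. The small knob is at (326,199) with its red line on its left edge (x≈311), and the open fingertips straddle it at about (235,250) and (408,250).

```bash
cat >> h.py <<'E'
def knob(P,I,D,guess=None,zmin=.006,r=.04):
    """white knob: points near guess"""
    g=np.mgrid[0:400,0:640]; uv=np.c_[g[1].ravel(),g[0].ravel()]
    X=pts(P,D,uv); C=I.reshape(-1,3).astype(int)
    m=(np.hypot(X[:,0]-guess[0],X[:,1]-guess[1])<r)&(X[:,2]>zmin)&(X[:,2]<.06)&(D.ravel()>0)
    red=m&(C[:,0]-C[:,1:].max(1)>50)
    return uv,X,m,red
E
python3 - <<'E'
from h import *
P,I,D=load("w1")
uv,X,m,red=knob(P,I,D,(.453,.124))
C=I.reshape(-1,3).astype(int)
Q=X[m]; print(m.sum(),Q.min(0).round(4),Q.max(0).round(4)); 
t=Q[:,2]>.03; print(t.sum(),cv2.minAreaRect(Q[t][:,:2].astype(np.float32)), np.percentile(Q[:,2],[50,95,99]))
print(X[red].round(4)[::max(1,red.sum()//14)])
v,u,=None,None
b=uv[m]; print(b.min(0),b.max(0))
E
```

```text
1053 [0.4334 0.1016 0.0073] [0.4708 0.1486 0.0468]
904 ((0.4523026645183563, 0.1255628615617752), (0.04090304300189018, 0.03287086635828018), 80.79624938964844) [0.04159339 0.04586639 0.04658091]
[[0.4339 0.1141 0.0303]
 [0.4354 0.1214 0.0288]
 [0.4337 0.1104 0.0345]
 [0.4359 0.1076 0.0341]
 [0.4382 0.1072 0.0348]
 [0.4408 0.1068 0.0344]
 [0.4433 0.1064 0.0344]
 [0.446  0.1059 0.0335]
 [0.4484 0.1055 0.0341]
 [0.451  0.1051 0.0336]
 [0.4538 0.1046 0.0324]
 [0.456  0.1043 0.0338]
 [0.4587 0.1038 0.0331]
 [0.4612 0.1034 0.0337]
 [0.4638 0.103  0.0334]]
[309 183] [343 214]
```

Run:
```python
from h import *
for f,uvs in(("scene0",[(259,247),(290,320),(218,300)]),("side0",[(345,170),(297,130)])):
    P,I,D=load(f); print(pts(P,D,uvs).round(3))
go(.53,-.13,.07,1.725)
```

```text
[[ 0.476 -0.291  0.074]
 [ 0.668 -0.452  0.154]
 [ 0.442 -0.446  0.017]]
[[ 0.459 -0.264  0.043]
 [ 0.649 -0.397  0.108]]
t 3.65 pos [0.4297 0.1191 0.2224] yaw 2.9842 F [0.3 0.3 0.2] w 0.087 | delta tool [-0.1382 -0.2303  0.1523] roll 1.2592
```

{"fn": "arm_command", "kwargs": {"deltas": [1,-0.0276,-0.046,0.025,0,1,-0.0276,-0.046,0.025,0,1,-0.0276,-0.046,0.025,0,1,-0.0276,-0.046,0.03,0,1,-0.0276,-0.046,0.035,0,1,0,0,0.012,0.18,1,0,0,0,0.18,1,0,0,0,0.18,1,0,0,0,0.18,1,0,0,0,0.18,1,0,0,0,0.18,1,0,0,0,0.18]}}

```text
time: 5.15
position: [0.5303, -0.1282, 0.0712]
tool_rot: [0.653, 0.757, -0.0, -0.0]
ft_force: [0.4, -0.2, -0.8]
grip_width: 0.0868
grip_force: 0.0
```

Run:
```python
from h import *
go(.53,-.13,.07,1.725)
P,I,D=snap("wrist","w2")
print(proj(P,[.651,-.05,.058]))
```

```text
t 5.15 pos [ 0.5303 -0.1282  0.0712] yaw 1.7184 F [ 0.4 -0.2 -0.8] w 0.0868 | delta tool [-0.0017 -0.0006  0.0012] roll -0.0066
[[533.01491842 138.28331743]]
```

View pics/w2.png

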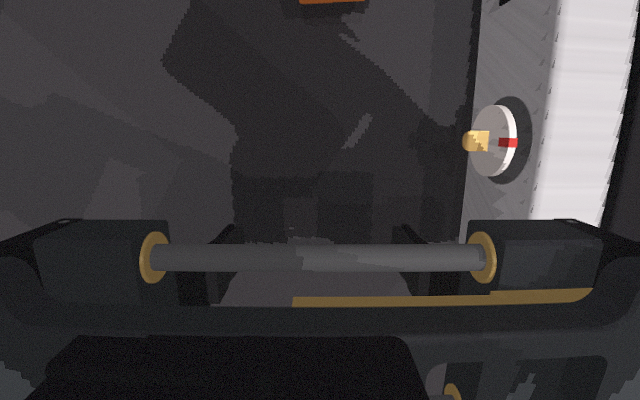

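The disc sits at about (495,140), with its red mark at (508,142) and the brass shaft tip at (466,141).

Run:
```python
from h import *
P,I,D=load("w2"); C=I.astype(int)
g=np.mgrid[0:400,0:640]; uv=np.c_[g[1].ravel(),g[0].ravel()]
X=pts(P,D,uv).reshape(400,640,3)
box=np.zeros((400,640),bool); box[95:190,455:535]=True
red=box&(C[...,0]-C[...,1:].max(2)>60)
gold=box&(C[...,0]-C[...,2]>50)&(C[...,1]-C[...,2]>25)
white=box&(C.min(2)>165)&~gold&~red
wr=white|red
n,L,S,_=cv2.connectedComponentsWithStats(wr.astype(np.uint8)); k=1+S[1:,4].argmax(); disc=L==k
for nm,m in(("red",red),("gold",gold),("disc",disc)):
    Q=X[m]; v,u=np.nonzero(m); print(nm,m.sum(),np.c_[u,v].min(0),np.c_[u,v].max(0),"uvmean",u.mean(),v.mean(),"med",np.median(Q,0).round(4),Q.min(0).round(4),Q.max(0).round(4))
# plane fit to disc face
Q=X[disc]; c=np.median(Q,0)
for _ in range(5):
    e=Q-c; U,s,V=np.linalg.svd(e,full_matrices=False); nrm=V[2]; k=abs(e@nrm)<.0015; 
    Q=Q[k]; c=Q.mean(0)
print("plane",nrm,c,len(Q)); print("yaw",np.arctan2(nrm[1],nrm[0]))
# hob front face points
f=(X[...,2]>.02)&(X[...,2]<.09)&(D>0)&(X[...,0]>.6)&(X[...,0]<.72)
F=X[f&~box]; 
vx,vy,x0,y0=cv2.fitLine(F[:,:2].astype(np.float32),cv2.DIST_HUBER,0,.01,.01).ravel(); print("front",len(F),vx,vy,x0,y0,"yaw",np.arctan2(-vx/vy,1))
```

```text
red 173 [498 138] [517 147] uvmean 508.2543352601156 142.07514450867052 med [ 0.6213 -0.0558  0.0801] [ 0.6197 -0.0583  0.0711] [ 0.6313 -0.0531  0.083 ]
gold 497 [463 130] [489 151] uvmean 475.7726358148893 140.37625754527164 med [ 0.6141 -0.0572  0.0607] [ 0.6073 -0.0635  0.0012] [ 0.6393 -0.0479  0.0626]
disc 576 [497 105] [517 169] uvmean 508.7829861111111 137.85590277777777 med [ 0.6223 -0.0547  0.0786] [ 0.5198 -0.0707  0.0638] [ 0.6327 -0.0359  0.2352]
plane [0.86809968 0.21263682 0.44854044] [ 0.62223416 -0.05336364  0.07836487] 284
yaw 0.24021554784349008
front 9556 0.15612234 -0.9877377 0.62659746 -0.025770001 yaw 0.15676363
```

Run:
```python
from h import *
P,I,D=load("w2")
cv2.imwrite("pics/c2.png",cv2.resize(I[95:187,450:545],None,fx=6,fy=6,interpolation=cv2.INTER_NEAREST)[:,:,::-1])
```

```text
(no output)
```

View pics/c2.png

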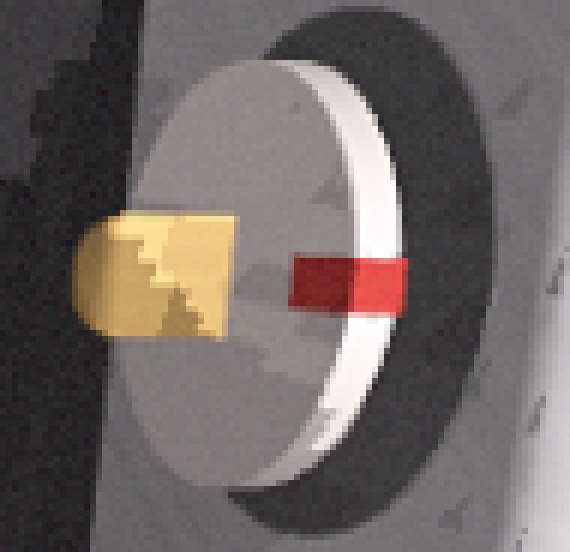

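The enlarged crop shows the face ellipse with its left edge at (120,330), top at (265,58), right edge at (355,220) and bottom at (235,487). The red mark on the face runs from (290,284) to (350,286). I cast these onto the disc plane.

Run:
```python
from h import *
from scipy.optimize import least_squares
P,I,D=load("w2")
E=np.array([(300,65),(340,130),(355,200),(355,255),(347,315),(330,385),(300,445),(265,483),(235,487),(200,470),(160,420),(133,350),(133,180),(160,125),(200,80),(235,62),(265,58)])/6-.5+[450,95]
Mk=np.array([(290,285),(349,286)])/6-.5+[450,95]
x=np.array([.9877,.1562,0]);y=np.array([-.1562,.9877,0]);z=np.array([0,0,1.])
o,dE=rays(P,E); _,dM=rays(P,Mk)
for a in (.600,.6025,.605,.6075):
    f=lambda d:(lambda X:np.c_[X@y,X@z])(o+d*((a-o@x)/(d@x))[:,None])
    p=f(dE); r=least_squares(lambda q:np.hypot(*(p-q[:2]).T)-q[2],[p[:,0].mean(),.058,.021]); c=r.x
    m=f(dM)-c[:2]; W=a*x+c[0]*y+c[1]*z
    print(a,"centre",W.round(4),"R",c[2].round(4),"rms",np.sqrt((r.fun**2).mean()).round(5),"dial",np.arctan2(-m[:,0],m[:,1]).round(3),np.hypot(*m.T).round(4))
```

```text
0.6 centre [ 0.6163 -0.0559  0.0687] R 0.0197 rms 0.00092 dial [0.079 0.023] [0.0102 0.0187]
0.6025 centre [ 0.6188 -0.0557  0.0644] R 0.0202 rms 0.00094 dial [0.079 0.023] [0.0105 0.0192]
0.605 centre [ 0.6213 -0.0555  0.0601] R 0.0207 rms 0.00097 dial [0.079 0.023] [0.0108 0.0196]
0.6075 centre [ 0.6238 -0.0553  0.0558] R 0.0212 rms 0.00099 dial [0.079 0.023] [0.011  0.0201]
```

Run:
```python
from h import *
P,I,D=load("w2")
pt=np.array([(239,216),(226,341),(290,257),(290,312),(352,257),(346,314)])/6-.5+[450,95]
x=np.array([.9877,.1562,0]);y=np.array([-.1562,.9877,0])
o,d=rays(P,pt); a=.6062
X=o+d*((a-o@x)/(d@x))[:,None]; p=np.c_[X@y,X[:,2]]; print((p*1000).round(1))
for i,j in((0,1),(2,3),(4,5)):
    e=p[i]-p[j]; print("tilt", np.arctan2(e[1],e[0]))  # flat along left; mark leaning right => left end up
e=(p[4]+p[5]-p[2]-p[3])/2; print("mark dir",np.arctan2(-e[0],e[1]))
```

```text
[[-146.6   58.9]
 [-159.    59.2]
 [-150.3   68.3]
 [-155.4   69.4]
 [-149.9   77.8]
 [-154.9   78. ]]
tilt -0.02049220899728687
tilt -0.20844411528559278
tilt -0.03857525803303241
mark dir -0.045033491653876254
```

Run:
```python
from h import *
go(.4515,.1255,.12,2.98)
```

```text
t 5.2 pos [ 0.5304 -0.1282  0.0712] yaw 1.7145 F [ 0.1 -0.6  0.2] w 0.0867 | delta tool [ 0.2624 -0.0417 -0.0487] roll -1.2655
```

{"fn": "arm_command", "kwargs": {"deltas": [1,0,0,-0.048,0,1,0.0525,-0.0083,0,0,1,0.0525,-0.0083,0,0,1,0.0525,-0.0083,0,0,1,0.0525,-0.0083,0,0,1,0.0524,-0.0085,0,-0.18,1,0,0,0,-0.18,1,0,0,0,-0.18,1,0,0,0,-0.18,1,0,0,0,-0.18,1,0,0,0,-0.18,1,0,0,0,-0.185]}}

```text
time: 6.7
position: [0.4484, 0.1246, 0.1194]
tool_rot: [0.071, 0.997, 0.0, -0.0]
ft_force: [-0.7, 0.5, -0.3]
grip_width: 0.0873
grip_force: 0.0
```

Run:
```python
from h import *
go(.4515,.1255,.007,2.98)
P,I,D=snap("wrist","w3")
uv,X,m,red=knob(P,I,D,(.453,.124))
Q=X[m]; t=Q[:,2]>.035; print(m.sum(),Q.min(0).round(4),Q.max(0).round(4),cv2.minAreaRect(Q[t][:,:2].astype(np.float32)))
```

```text
t 6.7 pos [0.4484 0.1246 0.1194] yaw 2.9985 F [-0.7  0.5 -0.3] w 0.0873 | delta tool [-0.0029  0.0014  0.1124] roll 0.0185
2065 [0.4331 0.1009 0.007 ] [0.4714 0.1486 0.0477] ((0.45235201716423035, 0.12492529302835464), (0.03831443563103676, 0.032977644354104996), 80.86336517333984)
```

{"fn": "arm_command", "kwargs": {"deltas": [1,-0.003,0.001,0.045,0.0185,1,0,0,0.045,0,1,0,0,0.0224,0,1,0,0,0,0,0.1,0,0,0,0,0.1,0,0,0,0,0.1,0,0,0,0,0.1,0,0,0,0,0.1,0,0,0,0], "newtons": 20}}

```text
time: 7.88
position: [0.4516, 0.1251, 0.0073]
tool_rot: [0.084, 0.996, 0.0, 0.0]
ft_force: [0.6, 0.5, 0.7]
grip_width: 0.05
grip_force: 0.0
```

```bash
cat >> h.py <<'E'
def line(tag,r=.04):
    s=status.get_obs(); M=R.from_quat(s["tool_rot"]).as_matrix(); g=s["position"]
    go(*s["position"],2.98)
    P,I,D=snap("wrist",tag)
    uv,X,m,red=knob(P,I,D,g,zmin=g[2]-.001,r=r)
    c=g-M[:,2]*.019
    b=(X-c)@M  # tool frame: y_t
    for n,k in(("knob",m&(abs(b[:,1])<.03)),("red",red)):
        if k.sum(): print(n,k.sum(),"uv",uv[k].min(0),uv[k].max(0),"tool-frame med",np.median(b[k],0).round(4),np.percentile(b[k],2,0).round(4),np.percentile(b[k],98,0).round(4))
E
python3 -c "
from h import *
line('w4')"
```

```text
t 7.88 pos [0.4516 0.1251 0.0073] yaw 2.9733 F [0.6 0.5 0.7] w 0.05 | delta tool [0. 0. 0.] roll -0.0067
knob 5321 uv [250 216] [389 296] tool-frame med [ 0.0042  0.001  -0.0135] [-0.0147 -0.0288 -0.0325] [0.0157 0.0286 0.016 ]
red 147 uv [279 227] [314 289] tool-frame med [ 0.0146 -0.0189 -0.0061] [-0.0159 -0.0204 -0.0086] [ 0.0158 -0.0038  0.0006]
```

View pics/w4.png

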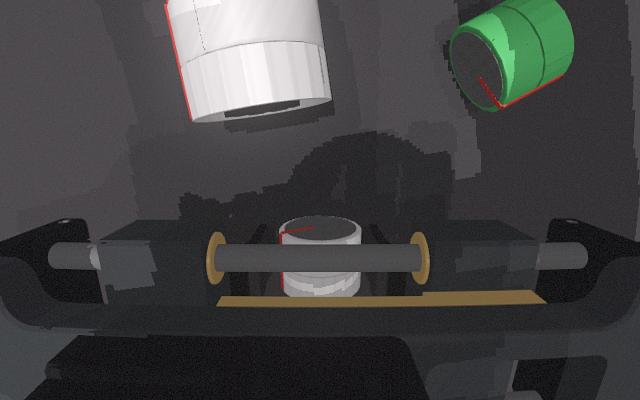

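The knob face is visible from (279,216) to (361,242), with its red pointer on the face from (281,233) to (313,227). The fingers straddle it with about 3 mm of slack each side.

{"fn": "arm_command", "kwargs": {"deltas": [0.1,0,0.002,0,0,0.1,0,0.003,0,0,0.1,0,0.004,0,0,0.1,0,0.004,0,0,0.1,0,0.004,0,0,0.1,0,0.004,0,0,0.1,0,0.003,0,0,0.1,0,0.002,0,0,0.1,0,0,0,0,0.1,0,0,0,0]}}

```text
time: 9.18
position: [0.4558, 0.1507, 0.007]
tool_rot: [0.084, 0.996, -0.0, -0.0]
ft_force: [-0.3, -0.5, 0.1]
grip_width: 0.0479
grip_force: 0.0
```

Run:
```python
from h import *
line('w5')
for t in("w4","w5"):
    P,I,D=load(t); C=I.astype(int); red=(C[...,0]-C[...,1:].max(2)>45); red[:,:250]=0; red[:,400:]=0; red[:210]=0;red[300:]=0
    v,u=np.nonzero(red); print(t,[(a,int(u[v==a].min()),int(u[v==a].max())) for a in sorted(set(v))])
```

```text
t 9.18 pos [0.4558 0.1507 0.007 ] yaw 2.9733 F [-0.3 -0.5  0.1] w 0.0479 | delta tool [0. 0. 0.] roll -0.0067
knob 5441 uv [249 216] [386 296] tool-frame med [ 0.0045 -0.0012 -0.0138] [-0.0147 -0.0291 -0.0326] [0.0156 0.0279 0.0159]
red 244 uv [309 229] [317 296] tool-frame med [-0.0017 -0.0031 -0.0195] [-0.0121 -0.0048 -0.0212] [ 0.0157 -0.0016 -0.003 ]
w4 [(np.int64(227), 306, 314), (np.int64(228), 301, 313), (np.int64(229), 293, 308), (np.int64(230), 286, 302), (np.int64(231), 283, 295), (np.int64(232), 281, 288), (np.int64(233), 280, 285), (np.int64(234), 279, 281), (np.int64(235), 279, 281), (np.int64(236), 279, 281), (np.int64(237), 279, 281), (np.int64(238), 279, 281), (np.int64(239), 279, 281), (np.int64(240), 279, 281), (np.int64(241), 279, 281), (np.int64(242), 280, 281), (np.int64(243), 280, 281), (np.int64(272), 281, 282), (np.int64(273), 281, 282), (np.int64(274), 281, 282), (np.int64(275), 281, 282), (np.int64(276), 281, 282), (np.int64(277), 281, 282), (np.int64(278), 281, 283), (np.int64(279), 281, 283), (np.int64(280), 281, 283), (np.int64(281), 281, 283), (np.int64(
[... 589 characters left out ...]
np.int64(243), 309, 314), (np.int64(272), 309, 315), (np.int64(273), 309, 315), (np.int64(274), 309, 315), (np.int64(275), 310, 315), (np.int64(276), 310, 315), (np.int64(277), 310, 315), (np.int64(278), 310, 315), (np.int64(279), 310, 315), (np.int64(280), 310, 315), (np.int64(281), 310, 315), (np.int64(282), 310, 315), (np.int64(283), 310, 315), (np.int64(284), 310, 315), (np.int64(285), 310, 315), (np.int64(286), 310, 315), (np.int64(287), 309, 315), (np.int64(288), 309, 315), (np.int64(289), 309, 315), (np.int64(290), 309, 315), (np.int64(291), 309, 315), (np.int64(292), 309, 315), (np.int64(293), 309, 315), (np.int64(294), 310, 315), (np.int64(295), 310, 315), (np.int64(296), 310, 315)]
```

Run:
```python
from h import *
for t in("w4","w5"):
    P,I,D=load(t); C=I.astype(int)
    for r in (236,276,280,284,288):
        w=np.nonzero((C[r,260:380].max(1)>105))[0]+260; print(t,r,w.min(),w.max(),(w.min()+w.max())/2,len(w))
```

```text
w4 236 279 360 319.5 29
w4 276 281 359 320.0 79
w4 280 281 359 320.0 79
w4 284 281 359 320.0 79
w4 288 282 358 320.0 77
w5 236 275 357 316.0 34
w5 276 277 355 316.0 79
w5 280 277 355 316.0 79
w5 284 277 355 316.0 79
w5 288 278 354 316.0 77
```

{"fn": "arm_command", "kwargs": {"deltas": [0.07,0,0,0,0,0.04,0,0,0,0,0.02,0,0,0,0,0,0,0,0,0,-0.1,0,0,0,0,-0.1,0,0,0,0,-0.1,0,0,0,0], "newtons": 8}}

```text
time: 10.1
position: [0.4558, 0.1507, 0.007]
tool_rot: [0.084, 0.996, 0.0, -0.0]
ft_force: [-0.6, -1.0, 0.0]
grip_width: 0.0436
grip_force: 8.0
```

```bash
cat >> h.py <<'E'
def lean(tag,dz=0):
    """columns of line and knob -> lean to the right (rad), via rays to the planes of the knob's top and axis"""
    go(*status.get_obs()["position"],2.98); P,I,D=snap("wrist",tag); C=I.astype(int); out=[]
    for r in (276,280,284,288):
        w=np.nonzero(C[r,265:375].max(1)>105)[0]+265
        q=np.nonzero(C[r,265:375,0]-C[r,265:375,1:].max(1)>45)[0]+265
        out.append((w.min(),w.max(),(w.min()+w.max())/2,q.mean()))
    out=np.array(out); print(out[1:3]); f=[]
    for r in range(228,244):
        q=np.nonzero(C[r,265:375,0]-C[r,265:375,1:].max(1)>45)[0]+265
        if len(q): f.append((q.mean(),r))
    f=np.array(f); print("face line",f[0],f[-1])
    return P,out,f
E
python3 - <<'E'
from h import *
P,o,f=lean('w6')
s=status.get_obs();M=R.from_quat(s["tool_rot"]).as_matrix();g=s["position"]
a=-M[:,0];l=M[:,1];zc=g[2]
# cast face line onto face plane (16 mm in front of knob centre; knob centre z .022)
c=np.array([.0,.0,.022]); c[:2]=g[:2]
for off in(.014,.016,.018):
    oo,d=rays(P,f); X=oo+d*((-off-(oo-g)@a)/(d@a))[:,None]; y=(X-g)@l; z=X[:,2]
    k=np.polyfit(z,y,1); print(off,"lean",-np.arctan(k[0]),z.min().round(4),z.max().round(4),y[[0,-1]].round(4), "lean from centre",-y.round(4)[-1]/(z[0]-.022))
X=plane(P,[(o[:,3].mean(),282)],.044); print("line top y_t",(X-g)@l)
E
```

```text
t 10.1 pos [0.4558 0.1507 0.007 ] yaw 2.9733 F [-0.6 -1.   0. ] w 0.0436 | delta tool [0. 0. 0.] roll -0.0067
[[278.  357.  317.5 316. ]
 [279.  357.  318.  315.5]]
face line [317. 229.] [315.4 243. ]
0.014 lean 0.02613288138708102 0.0245 0.0437 [-0.0012 -0.0019] lean from centre 0.7609162830059355
0.016 lean 0.02613288138708066 0.0301 0.0485 [-0.0012 -0.0019] lean from centre 0.23582250071707417
0.018 lean 0.026132881387080132 0.0356 0.0533 [-0.0012 -0.0018] lean from centre 0.132189407077218
line top y_t [-0.00172922]
```

{"fn": "arm_command", "kwargs": {"deltas": [0.06,0,0,0,0,0.06,0,0,0,0,0.06,0,0.0012,0,0,0.05,0,0,0,0,0.03,0,0,0,0,0.01,0,0,0,0,-0.1,0,0,0,0,-0.1,0,0,0,0,-0.1,0,0,0,0], "newtons": 8}}

```text
time: 11.28
position: [0.456, 0.1519, 0.007]
tool_rot: [0.084, 0.996, 0.0, -0.0]
ft_force: [-0.4, 1.1, -0.3]
grip_width: 0.0436
grip_force: 8.0
```

```bash
python3 -c "
from h import *
lean('w7')"
```

```text
t 11.28 pos [0.456  0.1519 0.007 ] yaw 2.9733 F [-0.4  1.1 -0.3] w 0.0436 | delta tool [0. 0. 0.] roll -0.0067
[[278.  357.  317.5 318.5]
 [278.  357.  317.5 318.5]]
face line [317.5 229. ] [318.6 243. ]
```

Wrist readings put the pointer about 0.02 rad left of upright, which matches the dial. I grip firmly and lift.

{"fn": "arm_command", "kwargs": {"deltas": [-0.2,0,0,0,0,-0.2,0,0,0,0,-0.2,0,0,-0.02,0,-0.2,0,0,-0.04,0,-0.2,0,0,-0.04,0,-0.2,0,0,0,-0.165,-0.2,0,0,0,-0.16,-0.2,0,0,0,0], "newtons": 35}}

```text
time: 12.32
position: [0.4558, 0.1519, 0.1071]
tool_rot: [-0.077, 0.997, 0.0, -0.0]
ft_force: [0.3, 0.4, -1.2]
grip_width: 0.043
grip_force: 35.0
```

```bash
python3 -c "
from h import *
go(.5813,-.0622,.107,3.2986)
lean('w8')"
```

```text
t 12.32 pos [0.4558 0.1519 0.1071] yaw -2.9868 F [ 0.3  0.4 -1.2] w 0.043 | delta tool [-9.100e-02 -2.309e-01  1.000e-04] roll -6.2854
t 12.32 pos [0.4558 0.1519 0.1071] yaw -2.9868 F [ 0.3  0.4 -1.2] w 0.043 | delta tool [0. 0. 0.] roll -5.9668
[[274.  357.  315.5 318.5]
 [273.  357.  315.  318.5]]
face line [317.5 229. ] [318.5 243. ]
```

{"fn": "arm_command", "kwargs": {"deltas": [-0.2,-0.0091,-0.0231,0,0,-0.2,-0.0182,-0.0462,0,0,-0.2,-0.0182,-0.0462,0,0,-0.2,-0.0182,-0.0462,0,0,-0.2,-0.0182,-0.0462,0,0,-0.2,-0.0091,-0.0231,0,0,-0.2,0,0,0.02,0,-0.2,0,0,0.03,0,-0.2,0,0,0.014,0,-0.2,0,0,0,0]}}

```text
time: 13.62
position: [0.5808, -0.0612, 0.0419]
tool_rot: [-0.078, 0.997, 0.001, -0.002]
ft_force: [-0.3, 0.5, 0.5]
grip_width: 0.0437
grip_force: 35.0
```

Run:
```python
from h import *
go(.5813,-.0622,.043,-2.9846)
P,o,f=lean('w9')
print("root",proj(P,[[.6225,-.0557,.058],[.6225,-.0557,.079],[.6097,-.0577,.058]]))
S,I,D=snap("scene","s9"); I2=snap("side","d9")[1]
A=cv2.resize(I[150:230,290:400],(400,290)); B=cv2.resize(I2[160:240,250:360],(400,290)); W=load('w9')[1][190:310,200:440]
cv2.imwrite("pics/c9.png",np.vstack([np.hstack([A,B]),cv2.resize(W,(600,300))[:, :].copy() if False else cv2.copyMakeBorder(cv2.resize(W,(600,300)),0,0,0,200,0)])[:,:,::-1])
```

```text
t 13.62 pos [ 0.5808 -0.0612  0.0419] yaw -2.9849 F [-0.3  0.5  0.5] w 0.0437 | delta tool [-0.0004 -0.0011 -0.0011] roll -0.0003
t 13.62 pos [ 0.5808 -0.0612  0.0419] yaw -2.9849 F [-0.3  0.5  0.5] w 0.0437 | delta tool [0. 0. 0.] roll -5.9649
[[278.  357.  317.5 318.5]
 [278.  357.  317.5 318.5]]
face line [317.5 229. ] [318.5 243. ]
root [[316.96815543 319.15769331]
 [316.90539567 344.6179029 ]
 [316.99152858 299.73550815]]
```

View pics/c9.png

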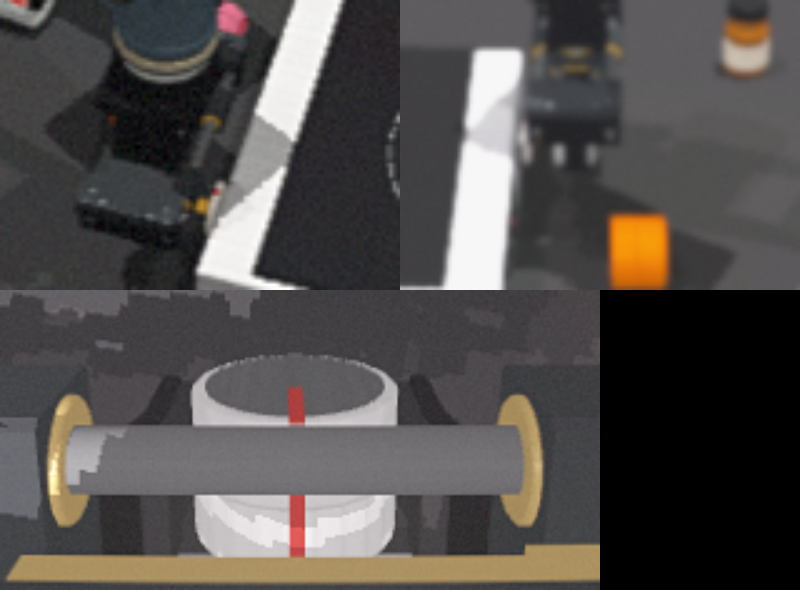

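The scene crop shows the gripper just in front of the brass shaft. The wrist crop shows the red line still upright on the held knob, so now I correct the offset and approach.

{"fn": "arm_command", "kwargs": {"deltas": [-0.2,0,-0.0011,-0.0011,0,-0.2,-0.005,0,0,0,-0.2,-0.005,0,0,0,-0.2,0,0,0,0,-0.2,0,0,0,0]}}

```text
time: 14.4
position: [0.5921, -0.0616, 0.044]
tool_rot: [-0.078, 0.997, 0.0, 0.0]
ft_force: [0.1, 0.5, -0.3]
grip_width: 0.0434
grip_force: 35.0
```

```bash
python3 -c "
from h import *
go(.6225-.0162*.9877,-.0557-.0162*.1562,.043,-2.9846)"
```

```text
t 14.4 pos [ 0.5921 -0.0616  0.044 ] yaw -2.985 F [ 0.1  0.5 -0.3] w 0.0434 | delta tool [-0.0147  0.001   0.001 ] roll -0.0004
```

{"fn": "arm_command", "kwargs": {"deltas": [-0.2,0,0.001,0.001,0,-0.2,0,0,0,0,-0.2,-0.001,0,0,0,-0.2,-0.001,0,0,0,-0.2,-0.001,0,0,0,-0.2,-0.001,0,0,0,-0.2,0,0,0,0]}}

```text
time: 15.28
position: [0.5959, -0.06, 0.0431]
tool_rot: [-0.078, 0.997, 0.0, 0.0]
ft_force: [0.3, -0.3, 0.4]
grip_width: 0.0435
grip_force: 35.0
```

```bash
python3 -c "
from h import *
go(.6225-.0162*.9877,-.0557-.0162*.1562,.043,-2.9846); print(status.get_obs()['moment'])"
```

```text
t 15.28 pos [ 0.5959 -0.06    0.0431] yaw -2.9849 F [ 0.3 -0.3  0.4] w 0.0435 | delta tool [-0.0108  0.0001  0.0001] roll -0.0003
[ 0.09123804 -0.09516564  0.02142337]
```

{"fn": "arm_command", "kwargs": {"deltas": [-0.2,-0.001,0,0,0,-0.2,-0.001,0,0,0,-0.2,-0.001,0,0,0,-0.2,0,0,0,0]}}

```text
time: 15.78
position: [0.5989, -0.0595, 0.0431]
tool_rot: [-0.078, 0.997, -0.0, 0.0]
ft_force: [0.2, -0.5, -0.1]
grip_width: 0.0433
grip_force: 35.0
```

```bash
python3 -c "
from h import *
go(.6225-.0162*.9877,-.0557-.0162*.1562,.043,-2.9846); print(status.get_obs()['moment'])"
```

```text
t 15.78 pos [ 0.5989 -0.0595  0.0431] yaw -2.9849 F [ 0.2 -0.5 -0.1] w 0.0433 | delta tool [-0.0077  0.0001  0.0001] roll -0.0003
[ 0.09625996 -0.1307592   0.01799732]
```

{"fn": "arm_command", "kwargs": {"deltas": [-0.2,-0.001,0,0,0,-0.2,-0.001,0,0,0,-0.2,-0.001,0,0,0,-0.2,-0.001,0,0,0,-0.2,-0.001,0,0,0,-0.2,0,0,0,0]}}

```text
time: 16.52
position: [0.6038, -0.0587, 0.0431]
tool_rot: [-0.078, 0.997, -0.0, 0.0]
ft_force: [-0.0, -0.0, -0.2]
grip_width: 0.0432
grip_force: 35.0
```

```bash
python3 -c "
from h import *
go(.6225-.0162*.9877,-.0557-.0162*.1562,.043,-2.9846); print(status.get_obs()['moment'])"
```

```text
t 16.52 pos [ 0.6038 -0.0587  0.0431] yaw -2.9848 F [-0.  -0.  -0.2] w 0.0432 | delta tool [-0.0027  0.0001  0.0001] roll -0.0002
[ 0.12460087 -0.12140049 -0.02741432]
```

{"fn": "arm_command", "kwargs": {"deltas": [-0.2,-0.001,0,0,0,-0.2,-0.001,0,0,0,-0.2,-0.001,0,0,0,-0.2,0,0,0,0,-0.2,0,0,0,0]}}

```text
time: 17.15
position: [0.6057, -0.0583, 0.0429]
tool_rot: [-0.078, 0.997, 0.0, -0.001]
ft_force: [-5.4, -2.3, 1.5]
grip_width: 0.0434
grip_force: 35.0
```

```bash
python3 -c "
from h import *
go(.6225-.0162*.9877,-.0557-.0162*.1562,.043,-2.9846); print(status.get_obs()['moment'])"
```

```text
t 17.15 pos [ 0.6057 -0.0583  0.0429] yaw -2.9849 F [-5.4 -2.3  1.5] w 0.0434 | delta tool [-0.0008 -0.0001 -0.0001] roll -0.0003
[-0.23689097  0.61744551 -0.08353371]
```

{"fn": "arm_command", "kwargs": {"deltas": [-0.2,-0.001,0,0,0,-0.2,-0.001,0,0,0,-0.2,0,0,0,0,-0.2,0,0,0,0]}}

```text
time: 17.65
position: [0.6072, -0.058, 0.0429]
tool_rot: [-0.078, 0.997, 0.0, -0.001]
ft_force: [-6.3, -2.5, 2.3]
grip_width: 0.043
grip_force: 35.0
```

{"fn": "arm_command", "kwargs": {"deltas": [-0.2,-0.001,0,0,0,-0.2,-0.001,0,0,0,-0.2,0,0,0,0,-0.2,0,0,0,0]}}

```text
time: 18.15
position: [0.6086, -0.0578, 0.0429]
tool_rot: [-0.078, 0.997, 0.0, -0.002]
ft_force: [-6.9, -3.3, 3.1]
grip_width: 0.0433
grip_force: 35.0
```

```bash
python3 -c "
from h import *
go(.6225-.0162*.9877,-.0557-.0162*.1562,.043,-2.9846); print(status.get_obs()['moment']);lean('w10')"
```

```text
t 18.15 pos [ 0.6086 -0.0578  0.0429] yaw -2.9846 F [-6.9 -3.3  3.1] w 0.0433 | delta tool [ 0.0022 -0.0001 -0.0001] roll 0.0
[-0.47284321  0.97720028 -0.08562501]
t 18.15 pos [ 0.6086 -0.0578  0.0429] yaw -2.9846 F [-6.9 -3.3  3.1] w 0.0433 | delta tool [0. 0. 0.] roll -5.9646
[[274.  361.  317.5 318.5]
 [273.  362.  317.5 318.5]]
face line [317.5 229. ] [318.5 243. ]
```

{"fn": "arm_command", "kwargs": {"deltas": [-0.2,-0.001,0,0,0,-0.2,-0.001,0,0,0,-0.2,0,0,0,0,-0.2,0,0,0,0]}}

```text
time: 18.7
position: [0.6095, -0.0576, 0.0428]
tool_rot: [-0.079, 0.997, 0.0, -0.003]
ft_force: [-7.9, -4.7, 3.7]
grip_width: 0.0434
grip_force: 35.0
```

{"fn": "arm_command", "kwargs": {"deltas": [-0.2,-0.001,0,0,0,-0.2,0,0,0,0,-0.2,0,0,0,0]}}

```text
time: 19.08
position: [0.6095, -0.0576, 0.0428]
tool_rot: [-0.079, 0.997, 0.0, -0.004]
ft_force: [-11.0, -5.5, 4.7]
grip_width: 0.0433
grip_force: 35.0
```

{"fn": "arm_command", "kwargs": {"deltas": [-0.2,-0.001,0,0,0,-0.2,0,0,0,0,-0.2,0,0,0,0]}}

```text
time: 19.45
position: [0.6096, -0.0576, 0.0428]
tool_rot: [-0.079, 0.997, 0.0, -0.005]
ft_force: [-12.8, -6.3, 6.9]
grip_width: 0.0431
grip_force: 35.0
```

The position has stopped advancing while the force keeps rising, so it is at the stop. One check that the knob is fully seated.

Run:
```python
from h import *
lean('w11')
for t in("w7","w9","w10","w11"):
    P,I,D=load(t); C=I.astype(int)
    c=C[205:235,300:310].mean((1,2)); print(t,c.round(0)[5:20])
A=snap("scene","s11")[1]; B=snap("side","d11")[1]
f=lambda I,a,b:cv2.resize(I[b:b+60,a:a+65],(400,370),interpolation=cv2.INTER_CUBIC)
cv2.imwrite("pics/c11.png",np.hstack([f(A,315,165),f(B,260,170)])[:,:,::-1])
```

```text
t 19.45 pos [ 0.6096 -0.0576  0.0428] yaw -2.9839 F [-12.8  -6.3   6.9] w 0.0431 | delta tool [0. 0. 0.] roll -5.9639
[[274.  361.  317.5 318. ]
 [273.  357.  315.  318.5]]
face line [317.5 228. ] [318.5 243. ]
w7 [43. 41. 41. 41. 41. 40. 57. 71. 65. 61. 62. 62. 62. 61. 62.]
w9 [ 67.  65.  66.  65.  67.  65.  86. 105.  98.  93.  94.  95.  95.  94.
  95.]
w10 [ 67.  66.  67.  67.  66.  64.  86. 102.  97.  94.  93.  93.  94.  93.
  94.]
w11 [68. 66. 67. 66. 66. 65. 76. 94. 96. 93. 93. 93. 93. 94. 94.]
```

View pics/c11.png

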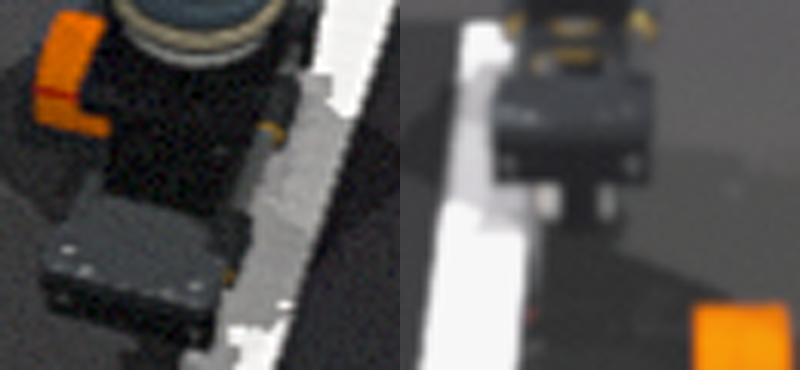

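```bash
python3 -c "
from h import *
print(status.get_obs()['ft_force'],order.hand_in())"
```

```text
the job is handed in; nothing more can be done
[-12.42893039  -6.25269105   7.55880698] None
```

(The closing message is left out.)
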